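Slide a headset hook into the desk screen's rail

TASK

Pick the loose orange hook up off the desk, feed its white runner into the yellow flared mouth of the rail on the little grey desk screen, and slide it along, pushing the blue hook ahead of it, until you feel both come up firmly against the stop hidden inside the rail. Press them home for a moment, gently, never forcing hooks or rail, then let go and leave the two closed up with no gap; leave the mug, bottle, phone and tape roll alone.

Things in the scene. Friction and masses are not known exactly. Their poses are not given: they have to be found in the camera images.
- rail: Fixed desk screen: grey felt panel 240 mm long (y), x -25 to -9 mm, top 188 mm above the desk, on a dark foot plate 160 x 240 x 10 mm; on its +x face an aluminium C-channel, axis 150 mm up. Origin: on the desk under the channel's axis, at mid-length. y runs along the rail from mouth (-y) to stop (+y), x out of the slot, z up. Rigid; contact forces over 25 N on hooks or rail are too rough.
- rail_mouth (a point): Centre of the channel's cavity at its open end (y = -120 mm), 150 mm above the desk. Cavity 10 mm deep (x) and 33 mm high (z), walls 4 mm, closed all round but for a 15 mm high slot, at mid-height, in its +x face. A yellow flare adds 10 mm before the mouth and widens it by 2.5 mm on every side. Slippery inside (friction about 0.25). Axes as rail.
- rail_end (a point): Centre of the channel's closed +y end, 240 mm along +y from rail_mouth. A rigid stop block is clamped inside the channel; its near face lies anywhere from 5 to 45 mm before rail_end, set differently each time and not measured: it must be felt. Sliding takes under about 4 N at the hand; press home with 8 to 12 N at the hand (friction takes a part of it). Axes as rail.
- hook: Loose orange hook, 60-130 g, standing upright on the desk as it will hang. Origin: centre of its white runner's underside. Runner: plate 8 (x) x 70 (y) x 30 mm (z). A neck 40 mm long (y), z 10 to 20, joins it to an orange front plate x 11 to 16, y +-22, z 0 to 30; then a saddle z 0 to 7, y +-15, out to the upturned tip. In the rail its axes are parallel to the rail's.
- hook_runner (a point): Centre of the orange hook's runner, (0, 0, 15) mm from its origin. It runs along the channel's axis, with clearances of 1 mm (x) and 1.5 mm (z) a side in the cavity, the neck in the slot; left alone it rests 1.5 mm below the axis. Fully home (closed up) it is 70 mm behind the blue one, 105 mm before the stop.
- hook_grip (a point): Grip point in the orange hook's upturned tip, (43, 0, 40) mm from its origin. The tip is a block x 36 to 50, y +-8 (16 mm wide), z 0 to 58; grip its 16 mm width (along hook y) from above.
- parked: A like hook in blue, already on the rail and free to slide; same sizes, origin and axes. At the start its origin lies 100 to 130 mm before rail_end, 15 to 95 mm short of its home, where it touches the stop with its origin 35 mm before the stop's face.
- mug: Bystander: blue mug of pens, 80 mm wide, 95 mm high (pens to 155). Origin: centre of its underside.
- bottle: Bystander: clear water bottle, 64 mm wide, 200 mm high. Origin: centre of its underside.
- phone: Bystander: black phone lying flat, 72 x 150 x 9 mm. Origin: centre of its underside.
- tape: Bystander: black tape roll lying flat, 90 mm wide, 22 mm high. Origin: centre of its underside.

How it is judged:
On the way, in this order (a step that is already met when the one before it is completed fails the run):
1. the orange hook's runner has entered the channel through the mouth, at least 15 mm deep (x of hook in the frame of rail between -0.004 and 0.004 m and z of hook in the frame of rail between 0.129 and 0.141 m and angle between the z axis of hook and the z axis of rail, either way round below 0.15 rad and y of hook in the frame of rail between -0.14 and 0 m), for 0.1 s.
2. the orange hook presses the blue one home against the stop, with at least 2.5 N (x of hook in the frame of rail between -0.004 and 0.004 m and z of hook in the frame of rail between 0.129 and 0.141 m and angle between the z axis of hook and the z axis of rail, either way round below 0.15 rad and y of hook in the frame of parked between -0.0725 and -0.0675 m and y of parked in the frame of rail between 0.036 and 0.084 m and contact force between hook and parked above 2.5 N), for 0.1 s.
At the end, for the whole second after the job is handed in: Both hooks hang in the channel, upright (within 0.15 rad), closed up at the stop: the orange one's origin 67.5 to 72.5 mm behind the blue one's along the rail, the blue one at least in the range where the stop can be; at rest and released (x of hook in the frame of rail between -0.004 and 0.004 m and z of hook in the frame of rail between 0.129 and 0.141 m and angle between the z axis of each of hook, parked and the z axis of rail, either way round below 0.15 rad and x of parked in the frame of rail between -0.004 and 0.004 m and z of parked in the frame of rail between 0.129 and 0.141 m and y of hook in the frame of parked between -0.0725 and -0.0675 m and y of parked in the frame of rail between 0.036 and 0.084 m and linear speed of each of hook, parked below 0.01 m/s and contact force between the fingers and hook below 0.1 N); the robot touches nothing.
It fails at once if a hook or the rail is forced: more than 25 N between a hook and the rail or between the hooks (contact force between any of hook, parked and rail above 25 N or contact force between hook and parked above 25 N).
It fails at once if the robot bumps the rail or its screen with more than 10 N (contact force between any of the fingers, the arm and rail above 10 N).
It fails at once if the mug, bottle, phone or tape roll is moved by more than 15 mm (distance of any of mug, bottle, phone, tape from where it was at the start of the episode above 0.015 m).
It also fails if it takes over 56 s, if anything falls off the work surface, if the arm or the gripper's body presses on something with over 40 N, if the wrist force passes 120 N, or if a joint passes its speed limit or range.

ROBOT

A 7-joint arm with a two-finger parallel gripper is mounted at the origin on the work surface. World frame = base frame: x ahead of the robot, y to its left, z up, the work surface at z = 0. Lengths are in m, angles in rad, forces in N, time in s.
With the tool pointing down it reaches from about 0.4 to 0.85 m from the base axis. Payload 4.5 kg.
Tool frame: the origin (TCP) lies midway between the tips of the shut fingers; the grasp point (between the pads) lies 19 mm behind it; z points along the fingers, y is the line along which they close (so a half turn about z gives the same grasp; the last joint's range is limited). The gripper opens to 88 mm and grips with 3 to 60 N. Pads are 18 mm wide; open, the fingers measure 123 mm over their backs; the gripper's body (75 mm by 187 mm) begins 45 mm behind the grasp point.
Start: joints at [-1.152, 0.689, -0.195, 1.565, 0.157, 0.902, -0.215], TCP at [0.235, 0.579, 0.214] pointing down, gripper open.
Joint ranges: [-3.01, 3.01], [-0.46, 2.08], [-1.47, 1.51], [0.13, 2.56], [-1, 4.14], [0.04, 2.09], [-2.66, 2.66]. Speed limits (rad/s): [2.57, 2.57, 3.14, 3.14, 3.14, 3.14, 3.14].

INTERFACE

Orientations are given as a unit quaternion [x, y, z, w].
In Python, from plant import r, eyes, finish_job gives the robot as it stands. The module is installed in compiled form; this text tells all that it offers.
- The arm moves only by the tool move_arm, never from a script. Its argument "motion" is a list of rows, each a list of 7 numbers: the shift along the tool's x, y, z in mm, then the turn, a rotation vector about the tool's x, y, z in degrees, then the closure, from 0 (fully open) to 1 (shut). A call has 1 to 5 rows; each row is the pose to reach, as a shift and turn from the pose commanded when the call began, along the tool's axes at that moment; what a row does not reach only later rows make up. A row lasts 1/8 s, in which the tool goes at most 62.5 mm and 10.7 degrees, less where a joint would pass 70% of its speed; a pose out of reach is approached as far as the arm can. A call with a gripper value outside its range is refused whole. The fingers move at their own pace and stop on an object; "newtons" is the grip in N (left out, the last holds). Time passes only in rows, so rows that repeat a pose let the fingers close. It gives the time, the measured TCP pose, the force, the opening and the grip force at its end, in the units of the state.
- r.get_state(): the state, without advancing time (a new reading comes with each control period).
- eyes.snapshot(name): name is "scene" or "top"; returns a dict with "frame" (420x560x3 uint8, red, green, blue), "z_map" (420x560 float32, m along the optical axis (not along the pixel's ray), 0 where there is no reading), "intrinsics" (3x3 intrinsics, pixels), "world_to_cam" (4x4, takes a point from world to camera coordinates). Camera axes: x right, y down, z forward; pixel columns grow to the right and rows downward; lengths in m; the calibration is good to about 2 mm. A picture is of the moment at which its call begins.
- finish_job(): hands the job in; it is judged then, once.
The state is a dict: "clock": time; "q": joint angles; "qd": joint speeds; "joint_torque": joint torques, N m; "tool_pos": TCP position; "eef_rot": TCP orientation; "contact_force": force on the tool from outside, world axes, zero at the start; "moment": the same for the moment, N m; "opening": opening from 0.0 (shut) to 1.0 (fully open); "finger_force": force on a finger pad.
Only numpy, scipy, OpenCV 4.12 (cv2) and the standard library are available. Lean on these libraries where they do the work, as an engineer would, in place of code of your own. Each camera call takes 0.05 s, during which the arm holds its last target. There are 200 camera calls.

## Working session

There is one attempt and no reset: what is moved stays moved. The work goes in short steps, Python scripts to look and compute and a tool call to move; the robot and the scene stay as the last step left them, time stands still between calls to the robot, and variables do not carry over. Pictures are saved under pics/ and viewed, at most 10 in all, crops included, and the job is handed in when it is done.

Besides the shell and the picture viewer there is one more tool, called after "Emit:" as name(argument=value, ...), one argument or row to a line, values as JSON. move_arm: Moves the arm, as the interface text tells. Its arguments: {"type":"object","properties":{"motion":{"type":"array","items":{"type":"array","items":{"type":"number"}}},"newtons":{"type":"number"}},"required":["motion"]}

```bash
mkdir -p pics
python3 - <<'E'
from plant import r, eyes
import numpy as np, cv2
for n in("scene","top"):
    s=eyes.snapshot(n); np.savez(n+"0.npz",**s); cv2.imwrite(f"pics/{n}0.png",s["frame"][:,:,::-1])
    E=s["world_to_cam"]; print(n,np.round(s["intrinsics"],1).tolist(),np.round(-E[:3,:3].T@E[:3,3],3),np.round(E[:3,:3],2).tolist())
st=r.get_state(); print(st)
E
```

```text
scene [[465.4, 0.0, 281.8], [0.0, 465.4, 217.6], [0.0, 0.0, 1.0]] [1.055 0.867 0.841] [[-0.88, 0.48, 0.02], [0.27, 0.53, -0.8], [-0.39, -0.7, -0.6]]
top [[508.2, 0.0, 280.1], [0.0, 508.2, 215.0], [0.0, 0.0, 1.0]] [0.447 0.004 1.45 ] [[0.01, -1.0, -0.02], [-1.0, -0.01, -0.1], [0.1, 0.02, -0.99]]
{'clock': 0.1, 'q': array([-1.15219804,  0.68989481, -0.19448206,  1.56623266,  0.15731203,
        0.90248176, -0.21510678]), 'qd': array([ 0.00027642, -0.001927  , -0.0003824 , -0.0016642 ,  0.00150142,
       -0.0013621 , -0.00056517]), 'joint_torque': array([-2.97989165e-03, -5.28506327e+01, -1.27139859e+00, -1.53837436e+01,
       -5.25640044e-02,  1.94594133e-03,  3.66861093e-05]), 'tool_pos': array([0.23444778, 0.57871471, 0.21289457]), 'eef_rot': array([ 1.91191318e-01,  9.81552453e-01, -8.09715169e-04, -8.13538271e-05]), 'contact_force': array([-0.18122678, -0.36129085,  0.28399062]), 'moment': array([ 0.01888946, -0.01376257,  0.07365091]), 'finger_force': 0.0, 'opening': 0.9986432367467821}
```

View pics/scene0.png

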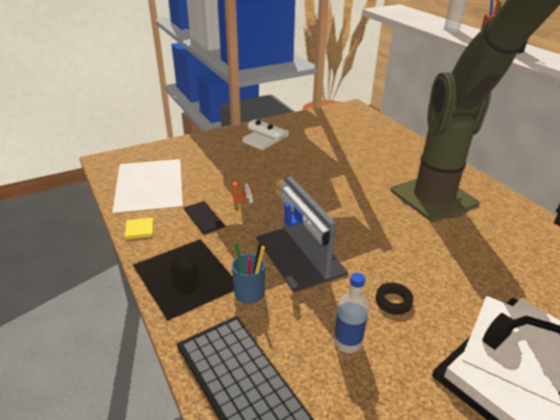

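View pics/top0.png

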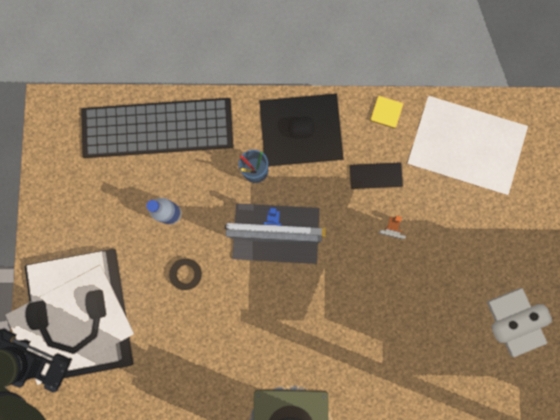

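The scene view shows the rail with the mouth at its far-left end, near (285,185), the orange hook at (240,192), and the mug at (250,278). The top view shows the rail from (228,231) to (322,231), with the yellow mouth on the right. It also shows the orange hook at (394,225) with its runner towards the robot.

```bash
cat > h.py <<'E'
import numpy as np, cv2
def load(n): return dict(np.load(n))
def world(s):
    K=s["intrinsics"];E=s["world_to_cam"];z=s["z_map"].astype(float)
    v,u=np.mgrid[:z.shape[0],:z.shape[1]]
    c=np.stack([(u-K[0,2])/K[0,0]*z,(v-K[1,2])/K[1,1]*z,z],-1)
    return (c-E[:3,3])@E[:3,:3]
def hsv(s): return cv2.cvtColor(s["frame"],cv2.COLOR_RGB2HSV)
def box(m,u0,u1,v0,v1):
    k=np.zeros(m.shape,bool);k[v0:v1,u0:u1]=1;return m&k
def mar(p): # min-area rect in mm
    (c,sz,a)=cv2.minAreaRect((p[:,:2]*1000).astype(np.float32)); return np.round(c,1),np.round(sz,1),round(a,1)
E
python3 - <<'E'
from h import *
for n in("scene","top"):
    s=load(n+"0.npz");W=world(s);H=hsv(s);z=W[...,2]
    desk=W[(abs(z)<.02)];print(n,"desk z",np.median(desk[:,2]).round(4))
    ru=(200,360,150,300) if n=="scene" else (215,335,190,270)
    ho=(220,265,170,210) if n=="scene" else (375,412,205,245)
    m=box((z>.004)&(z<.08)&(s["z_map"]>0),*ho);p=W[m];print("hook",len(p),mar(p),p[:,2].max())
    for a,b in((.004,.02),(.024,.036),(.035,.07)):
        q=p[(p[:,2]>a)&(p[:,2]<b)]
        if len(q)>4: print(a,b,len(q),mar(q),q.mean(0).round(4))
    sat=H[...,1];col=box((sat>150)&((H[...,0]<12)|(H[...,0]>174)),*ho)&m;print("orange",W[col].mean(0).round(4),mar(W[col]))
    wh=m&(sat<70);print("white",wh.sum(),mar(W[wh]) if wh.sum()>3 else 0)
    m=box(z>.175,*ru)&(z<.2);print("panel top",mar(W[m]),np.median(W[m][:,2]))
    m=box((z>.16)&(z<.176),*ru);print("chan top",mar(W[m]),np.median(W[m][:,2]))
    ye=box((H[...,0]>18)&(H[...,0]<34)&(sat>130),*ru)&(z>.12);print("yellow",ye.sum(),W[ye].mean(0).round(4),mar(W[ye]))
    bl=box((H[...,0]>105)&(H[...,0]<130)&(sat>150),*ru)&(z>.12);print("blue",bl.sum(),W[bl].mean(0).round(4),mar(W[bl]))
    c=s["frame"][ru[2]:ru[3],ru[0]:ru[1]][:,:,::-1]; d=s["frame"][ho[2]:ho[3],ho[0]:ho[1]][:,:,::-1]
    f=lambda c:cv2.resize(c,(400,300),interpolation=cv2.INTER_CUBIC)
    globals()[n]=np.hstack([f(c),f(d)])
cv2.imwrite("pics/crops.png",np.vstack([scene,top]))
E
```

```text
scene desk z -0.0013
hook 209 (array([ 561.9, -280.7]), array([74.8, 53.8]), 76.8) 0.05966636631852609
0.004 0.02 84 (array([ 564.5, -275.4]), array([68.6, 50.8]), 82.8) [ 0.5613 -0.2718  0.0112]
0.024 0.036 69 (array([ 561.6, -281.2]), array([73.7, 53.5]), 76.7) [ 0.5535 -0.2764  0.0281]
0.035 0.07 36 (array([ 582.2, -284.6]), array([22.7, 12.3]), 85.6) [ 0.5831 -0.2813  0.0498]
orange [ 0.5743 -0.2772  0.0256] (array([ 571. , -277.5]), array([39.5, 36.8]), 76.0)
white 64 (array([ 541.5, -274.4]), array([71.8, 11.3]), 76.8)
panel top (array([556. , 149.6]), array([441.3,  80.6]), 87.1) 0.18537533374208487
chan top (array([556.8, 142.6]), array([451. ,  75.8]), 87.3) 0.16842963892313897
yellow 74 [0.6471 0.0731 0.1544] (array([812.3, 380.8]), array([1085.6,   55. ]), 60.6)
blue 327 [0.5822 0.1502 0.1701] (array([749. , 485.5]), array([966.3, 151.7]), 60.2)
top desk z 0.0014
hook 490 (array([ 565.5, -285.5]), array([102.6, 112.6]), 89.8) 0.06515441833348405
0.004 0.02 306 (array([ 565.5, -285.5]), array([102.6, 112.6]), 89.8) [ 0.5667 -0.2847  0.0073]
0.024 0.036 109 (array([ 545.1, -286.4]), array([61.5, 58.1]), 46.8) [ 0.544  -0.2812  0.0305]
0.035 0.07 62 (array([ 562.5, -277.3]), array([54.4, 53.7]), 77.8) [ 0.5674 -0.2837  0.0491]
orange [ 0.5681 -0.2848  0.0238] (array([ 566.9, -284.5]), array([30.1, 34.5]), 76.7)
white 125 (array([ 540.6, -281.5]), array([72.5, 14.8]), 75.2)
panel top (array([551.4,  41.6]), array([247.2,  77.6]), 87.6) 0.18815922951519815
chan top (array([545.1,  44.7]), array([254.2,  64.8]), 87.5) 0.17078543347234917
yellow 31 [ 0.531  -0.0783  0.1684] (array([531.6, -78.1]), array([ 8.9, 19. ]), 83.3)
blue 99 [0.5685 0.0501 0.1554] (array([568.8,  52.5]), array([33.4, 30.4]), 0.9)
```

View pics/crops.png

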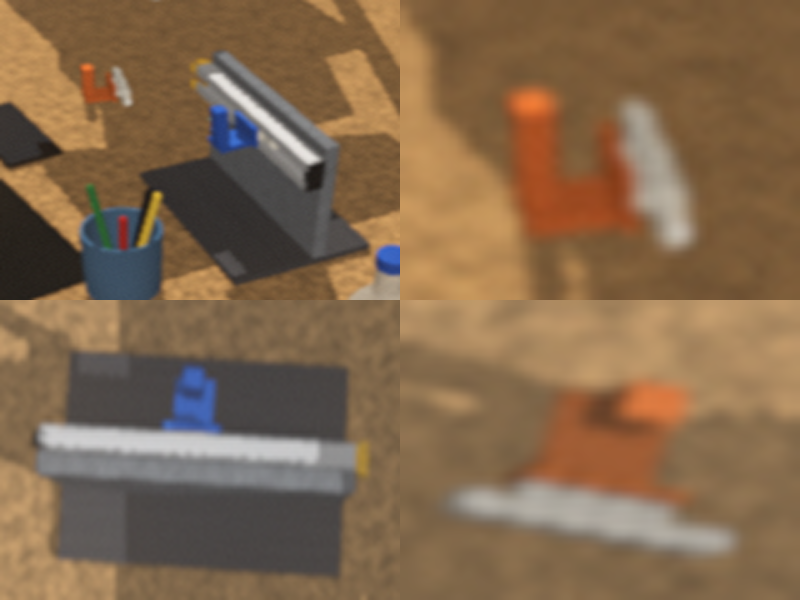

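```bash
cat >> h.py <<'E'
def cast(s,m,z):
    v,u=np.nonzero(m);K=s["intrinsics"];E=s["world_to_cam"];R=E[:3,:3]
    d=np.stack([(u-K[0,2])/K[0,0],(v-K[1,2])/K[1,1],np.ones(len(u))],-1)@R; o=-R.T@E[:3,3]
    return (o+d*((z-o[2])/d[:,2])[:,None])[:,:2]
def largest(m):
    n,l,st,_=cv2.connectedComponentsWithStats(m.astype(np.uint8),connectivity=8); return l==1+np.argmax(st[1:,4])
E
python3 - <<'E'
from h import *
for n in("scene","top"):
    s=load(n+"0.npz");W=world(s);H=hsv(s);dz=-.0013 if n=="scene" else .0014;z=W[...,2]-dz
    ru=(255,345,175,275) if n=="scene" else (215,335,190,270)
    ho=(220,265,170,210) if n=="scene" else (375,412,205,245)
    sat=H[...,1]
    def rep(t,m,zz):
        m=largest(m);p=cast(s,m,zz)*1000;c,sz,a=mar(np.c_[p,p[:,0]]/1000);print(n,t,m.sum(),"mean",p.mean(0).round(1),"rect",c,sz,a)
        q=p-p.mean(0);w=np.linalg.svd(q,full_matrices=False)[2][0];print("   axis yaw",np.degrees(np.arctan(-w[0]/w[1])).round(2))
    rep("tiptop",box((z>.054)&(z<.065),*ho)&(sat>130),.058)
    rep("runner top",box((z>.026)&(z<.034),*ho)&(sat<75),.030)
    rep("panel top",box((z>.183)&(z<.193),*ru),.188)
    rep("chan top",box((z>.166)&(z<.175)&(sat<80),*ru),.1705)
    ye=box((H[...,0]>17)&(H[...,0]<34)&(sat>110),*ru)&(z>.165)&(z<.178);
    rep("yellow top",ye,.173)
    b=box((H[...,0]>105)&(H[...,0]<130)&(sat>130),*ru)
    rep("blue tiptop",b&(z>.182)&(z<.2),.1915)
E
```

```text
scene tiptop 16 mean [ 583. -280.] rect [ 583.5 -280.2] [18.  12.5] 65.9
   axis yaw -7.65
scene runner top 30 mean [ 541.7 -268.5] rect [ 542.  -269.5] [66.4  8.7] 76.8
   axis yaw -13.2
scene panel top 387 mean [525.4  64.5] rect [525.7  56.4] [241.6  19.4] 87.9
   axis yaw -2.34
scene chan top 544 mean [538.8  67.1] rect [537.9  57.1] [ 35.6 241.2] 0.6
   axis yaw -1.91
scene yellow top 20 mean [538.1 -68. ] rect [539.1 -68.4] [22.3 12.9] 9.3
   axis yaw -69.25
scene blue tiptop 26 mean [588.7  64.6] rect [588.7  65.4] [21.  12.2] 61.1
   axis yaw -20.07
top tiptop 25 mean [ 579.1 -289.3] rect [ 579.  -288.6] [11.  16.5] 0.7
   axis yaw -7.23
top runner top 35 mean [ 535.  -295.3] rect [ 534.7 -294.8] [39.   9.9] 73.4
   axis yaw -13.53
top panel top 571 mean [520.7  46.8] rect [520.7  47.5] [237.4  16. ] 87.6
   axis yaw -2.5
top chan top 583 mean [538.4  46.9] rect [538.5  49.4] [243.2  17.1] 87.6
   axis yaw -2.42
top yellow top 26 mean [532.4 -77.3] rect [531.7 -77.8] [17.7  7.5] 0.4
   axis yaw 84.55
top blue tiptop 28 mean [582.1  50.5] rect [582.5  50.5] [10.  12.5] 0.7
   axis yaw 0.21
```

```bash
cat > go.py <<'E'
import sys,numpy as np
from scipy.spatial.transform import Rotation as R
from plant import r
s=r.get_state();Q=R.from_quat(s["eef_rot"]);p=s["tool_pos"]
y=Q.apply([0,1,0]);print("pos",(p*1000).round(1),"yaw of tool y from +y",np.degrees(np.arctan2(-y[0],y[1])).round(2),"tilt",np.degrees(np.arccos(-Q.apply([0,0,1])[2])).round(2),"F",s["contact_force"].round(2),"t",round(s["clock"],2))
prev=p
for a in sys.argv[1:]:
    t=np.array(eval(a))/1000;print(a,"shift",(Q.inv().apply(t-p)*1000).round(1))
E
python3 go.py 450,300,340 550,0,340 581,-284,250
```

```text
pos [234.4 578.7 212.9] yaw of tool y from +y -22.04 tilt 0.09 F [-0.18 -0.36  0.28] t 0.1
450,300,340 shift [-304.4 -177.6 -126.8]
550,0,340 shift [-509.7 -418.2 -126.4]
581,-284,250 shift [-645.  -669.6  -35.9]
```

Emit:
move_arm(
  motion=[
    [-40, -20, -60, 0, 0, 0, 0],
    [-90, -50, -90, 0, 0, 0, 0],
    [-135, -80, -120, 0, 0, 0, 0],
    [-180, -105, -130, 0, 0, 0, 0],
    [-230, -135, -130, 0, 0, 0, 0],
  ],
)

```text
clock: 0.72
tool_pos: [0.3985, 0.3668, 0.3448]
eef_rot: [0.191, 0.982, 0.001, 0.001]
contact_force: [1.1, 0.6, -0.2]
opening: 0.999
finger_force: 0.0
```

```bash
python3 go.py 480,220,340 560,0,340 581,-284,250
```

```text
pos [398.5 366.8 344.8] yaw of tool y from +y -22.03 tilt 0.16 F [ 1.11  0.57 -0.2 ] t 0.72
480,220,340 shift [-130.6 -105.5    4.7]
560,0,340 shift [-287.3 -279.4    4.4]
581,-284,250 shift [-413.2 -535.1   93.9]
```

Emit:
move_arm(
  motion=[
    [-45, -40, 0, 0, 0, 0, 0],
    [-85, -85, 0, 0, 0, 0, 0],
    [-125, -130, 0, 0, 0, 0, 0],
    [-165, -175, 0, 0, 0, 0, 0],
    [-205, -220, 0, 0, 0, 0, 0],
  ],
)

```text
clock: 1.35
tool_pos: [0.5047, 0.0851, 0.3434]
eef_rot: [0.191, 0.982, -0.0, -0.0]
contact_force: [0.3, 0.7, 0.2]
opening: 1.003
finger_force: 0.0
```

Emit:
move_arm(
  motion=[
    [-42, -45, 0, 0, 0, 0, 0],
    [-85, -90, 0, 0, 0, 0, 0],
    [-120, -140, 0, 0, 0, 0, 0],
    [-150, -195, 0, 0, 0, 0, 0],
    [-180, -250, 20, 0, 0, -9, 0],
  ],
)

```text
clock: 1.98
tool_pos: [0.578, -0.2113, 0.3253]
eef_rot: [0.112, 0.994, -0.0, 0.001]
contact_force: [0.3, 0.3, 0.6]
opening: 1.004
finger_force: 0.0
```

```bash
python3 go.py 581,-284,180
```

```text
pos [ 578.  -211.3  325.3] yaw of tool y from +y -12.83 tilt 0.16 F [0.33 0.26 0.59] t 1.98
581,-284,180 shift [-18.6 -70.2 145.4]
```

Emit:
move_arm(
  motion=[
    [-10, -40, 40, 0, 0, -0.5, 0],
    [-18, -70, 90, 0, 0, -0.5, 0],
    [-18, -70, 145, 0, 0, -0.5, 0],
    [-18, -70, 205, 0, 0, -0.5, 0],
    [-18, -70, 225, 0, 0, -0.5, 0],
  ],
)

```text
clock: 2.6
tool_pos: [0.5757, -0.2801, 0.0951]
eef_rot: [0.109, 0.994, 0.001, -0.004]
contact_force: [-0.5, 0.3, 0.1]
opening: 0.999
finger_force: 0.0
```

Run:
```python
from plant import r, eyes
from h import *
st=r.get_state();print(st["tool_pos"],st["contact_force"])
o=[]
for n,b in(("scene",(195,295,135,210)),("top",(350,450,185,260))):
    s=eyes.snapshot(n); np.savez(n+"1.npz",**s)
    E=s["world_to_cam"];c=E[:3,:3]@st["tool_pos"]+E[:3,3];k=s["intrinsics"]@c;print(n,"tcp px",(k[:2]/k[2]).round(1))
    c=s["frame"][b[2]:b[3],b[0]:b[1],::-1];o.append(cv2.resize(c,(400,300),interpolation=cv2.INTER_CUBIC))
cv2.imwrite("pics/c1.png",np.hstack(o))
```

```text
[ 0.57572798 -0.28006287  0.09505282] [-0.47125187  0.29617699  0.05330703]
scene tcp px [235.8 172.7]
top tcp px [397.7 217.9]
```

View pics/c1.png

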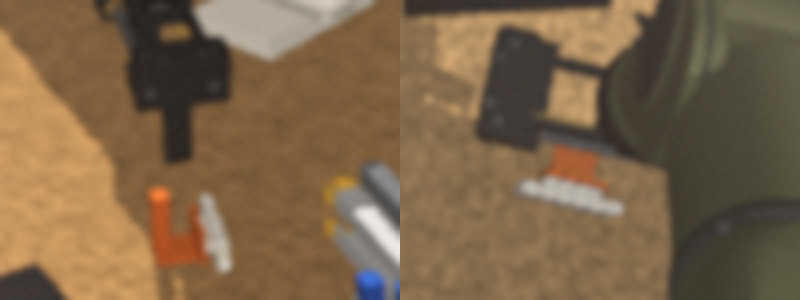

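Left crop (scene): one finger's tip ends near pixel (239,175), and the hook tip's top is near (235,183). Right crop (top): the gripper hides the hook tip. I'll check the scene camera's offset against the finger, whose position is known.

Run:
```python
from plant import r
from h import *
from scipy.spatial.transform import Rotation as R
st=r.get_state();Q=R.from_quat(st["eef_rot"]);s=load("scene1.npz");E=s["world_to_cam"]
P=lambda p:(lambda k:(k[:2]/k[2]).round(1))(s["intrinsics"]@(E[:3,:3]@p+E[:3,3]))
for sy in(44,61.5):
  for sx in(-9,9): print(sy,sx,P(st["tool_pos"]+Q.apply(np.array([sx,sy,0])/1000)))
W=world(s);m=box(s["frame"].max(2)<75,225,255,150,178);m&=(W[...,2]>.08)&(W[...,2]<.14)
for v in range(158,178,2):
  u=np.nonzero(m[v])[0]
  if len(u):print(v,u.min(),u.max(),(W[v,u].mean(0)*1000).round(1))
print("outer face pt world should be",((st["tool_pos"]+Q.apply([0,.0615,-.01]))*1000).round(1))
```

```text
44 -9 [235.5 180.1]
44 9 [241.4 179.3]
61.5 -9 [236.7 183.2]
61.5 9 [242.6 182.3]
170 239 242 [ 585.3 -220.7  138.9]
172 236 242 [ 590.3 -220.6  133.5]
174 237 241 [ 590.4 -221.2  126.4]
outer face pt world should be [ 589.9 -220.3  106.4]
```

```bash
python3 go.py 581,-284,22
```

```text
pos [ 576.5 -280.3   96.3] yaw of tool y from +y -12.53 tilt 0.39 F [-0.22  0.85  1.26] t 2.7
581,-284,22 shift [-5.8 -2.8 74.2]
```

Emit:
move_arm(
  motion=[
    [-5, -3, 30, 0, 0, 0, 0],
    [-5, -3, 60, 0, 0, 0, 0],
    [-5, -3, 74, 0, 0, 0, 0],
    [-5, -3, 74, 0, 0, 0, 0],
  ],
)

```text
clock: 3.2
tool_pos: [0.5831, -0.2852, 0.0257]
eef_rot: [0.109, 0.994, 0.0, -0.0]
contact_force: [-1.1, -0.3, 0.0]
opening: 0.998
finger_force: 0.0
```

```bash
python3 go.py 581,-284,22
```

```text
pos [ 583.1 -285.2   25.7] yaw of tool y from +y -12.54 tilt 0.03 F [-1.09 -0.31  0.01] t 3.2
581,-284,22 shift [2.3 0.7 3.7]
```

Emit:
move_arm(
  motion=[
    [2, 0, 3, 0, 0, 0.8, 0.6],
    [2, 0, 3, 0, 0, 0.8, 0.7],
    [2, 0, 3, 0, 0, 0.8, 0.75],
    [2, 0, 3, 0, 0, 0.8, 1],
    [2, 0, 3, 0, 0, 0.8, 1],
  ],
  newtons=8,
)

```text
clock: 3.82
tool_pos: [0.5812, -0.2849, 0.0227]
eef_rot: [0.116, 0.993, 0.0, 0.0]
contact_force: [0.2, -0.6, -0.7]
opening: 0.459
finger_force: 0.0
```

Emit:
move_arm(
  motion=[
    [0, 0, 0, 0, 0, 0, 1],
    [0, 0, 0, 0, 0, 0, 1],
    [0, 0, 0, 0, 0, 0, 1],
  ],
  newtons=30,
)

```text
clock: 4.2
tool_pos: [0.5812, -0.285, 0.0226]
eef_rot: [0.116, 0.993, -0.0, 0.0]
contact_force: [-0.6, -0.5, 0.4]
opening: 0.176
finger_force: 30.0
```

```bash
python3 go.py; python3 -c "
from plant import r;s=r.get_state();print(s['opening']*88,s['finger_force'])"
```

```text
pos [ 581.2 -285.    22.6] yaw of tool y from +y -13.35 tilt 0.0 F [-0.61 -0.47  0.44] t 4.2
15.510775820129465 29.999700486660004
```

```bash
python3 go.py 581.2,-285,157.6 574.5,-150,157.6
```

```text
pos [ 581.2 -285.    22.6] yaw of tool y from +y -13.35 tilt 0.0 F [-0.61 -0.47  0.44] t 4.2
581.2,-285,157.6 shift [  -0.   -0. -135.]
574.5,-150,157.6 shift [  37.7  129.8 -135. ]
```

Emit:
move_arm(
  motion=[
    [0, 0, -35, 0, 0, 0, 1],
    [0, 0, -85, 0, 0, 0, 1],
    [0, 0, -135, 0, 0, -3, 1],
    [10, 33, -135, 0, 0, -7, 1],
    [20, 65, -135, 0, 0, -11, 1],
  ],
)

```text
clock: 4.82
tool_pos: [0.5768, -0.2165, 0.1584]
eef_rot: [0.02, 1.0, -0.0, 0.001]
contact_force: [0.0, 0.4, -1.2]
opening: 0.179
finger_force: 30.0
```

```bash
python3 go.py 574.5,-150,157.6
```

```text
pos [ 576.8 -216.5  158.4] yaw of tool y from +y -2.27 tilt 0.08 F [ 0.04  0.42 -1.25] t 4.83
574.5,-150,157.6 shift [ 5.  66.4  0.8]
```

Emit:
move_arm(
  motion=[
    [2, 30, 1, 0, 0, 0, 1],
    [5, 52, 1, 0, 0, 0, 1],
    [5, 56, 1, 0, 0, 0, 1],
    [5, 56, 1, 0, 0, 0, 1],
  ],
)

```text
clock: 5.32
tool_pos: [0.5741, -0.1619, 0.1566]
eef_rot: [0.021, 1.0, -0.001, 0.0]
contact_force: [0.3, -1.0, 0.0]
opening: 0.176
finger_force: 30.0
```

```bash
python3 go.py
python3 - <<'E'
from plant import r, eyes
from h import *
o=[]
for n,b in(("scene",(225,345,145,235)),("top",(260,380,180,270))):
    s=eyes.snapshot(n); np.savez(n+"2.npz",**s)
    c=s["frame"][b[2]:b[3],b[0]:b[1],::-1];o.append(cv2.resize(c,(400,300),interpolation=cv2.INTER_CUBIC))
cv2.imwrite("pics/c2.png",np.hstack(o))
E
```

```text
pos [ 574.1 -161.9  156.6] yaw of tool y from +y -2.39 tilt 0.06 F [ 0.32 -1.04  0.05] t 5.33
```

View pics/c2.png

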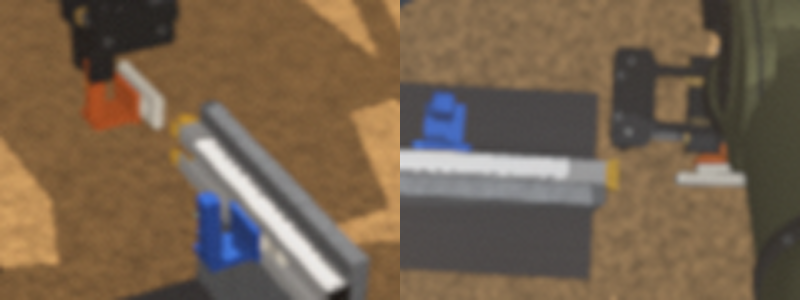

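Left crop (scene): the hook is held upright about 20 mm short of the yellow mouth. Right crop (top): the runner's leading end is at about (343,234), and the channel's centre line near the mouth is at about (322,230).

```bash
python3 - <<'E'
from h import *
th=np.radians(-2.45);ex=np.array([np.cos(th),np.sin(th)]);ey=np.array([-np.sin(th),np.cos(th)])
for n in("scene","top"):
    s=load(n+"2.npz");W=world(s);H=hsv(s);z=W[...,2]-(-.0013 if n=="scene" else .0014);sat=H[...,1];V=H[...,2]
    ru=(275,345,165,275) if n=="scene" else (215,323,190,270)
    ho=(258,277,160,190) if n=="scene" else (340,366,222,242)
    def rep(t,m,zz):
        m=largest(m);p=cast(s,m,zz)*1000;q=np.c_[p@ex,p@ey]
        print(n,t,len(q),"x' 3/50/97%",np.percentile(q[:,0],[3,50,97]).round(1),"y'",np.percentile(q[:,1],[0,3,50,97,100]).round(1),"z",(np.median(z[m])*1000).round(1),"slope deg",np.degrees(np.polyfit(q[:,1],q[:,0],1)[0]).round(1) if np.ptp(q[:,1])>20 else "")
    rep("runner top",box((z>.152)&(z<.172)&(sat<75)&(V>100),*ho),.164)
    rep("panel top",box((z>.183)&(z<.193),*ru),.188)
    rep("chan top",box((z>.166)&(z<.175)&(sat<80),*ru),.1705)
    rep("yellow",box((H[...,0]>17)&(H[...,0]<34)&(sat>110),*ru if n=="scene" else (315,330,190,270))&(z>.165)&(z<.18),.173)
    c=box((z>.1)&(z<.2)&(sat<75)&(V>100),*ho); print(c.sum(), (W[c].mean(0)*1000).round(1))
    # per-column centre of runner (top)
    if n=="top":
        for u in range(342,366,3):
            v=np.nonzero(box((sat<75)&(V>110),*ho)[:,u])[0]
            if len(v): q=cast(s,np.isin(np.arange(420),v)[:,None]&(np.arange(560)==u),.164)*1000;print(u,v.min(),v.max(),(q@ex).round(1).tolist(),(z[v,u]*1000).round(0))
E
python3 -c "
import numpy as np;th=np.radians(-2.45);p=np.array([574.1,-161.9]);print(p@[np.cos(th),np.sin(th)]-43,p@[-np.sin(th),np.cos(th)])"
```

```text
scene runner top 69 x' 3/50/97% [535.5 542.1 547.8] y' [-167.9 -163.8 -122.5  -88.5  -84.8] z 161.1 slope deg 0.6
scene panel top 382 x' 3/50/97% [513.7 521.9 530.4] y' [-42.  -32.3  90.9 190.9 198.7] z 187.0 slope deg -0.1
scene chan top 551 x' 3/50/97% [523.5 535.7 547.4] y' [-41.9 -31.7  95.9 194.7 205.2] z 170.1 slope deg -0.6
scene yellow 19 x' 3/50/97% [531.3 540.  551.6] y' [-52.  -51.4 -44.  -37.8 -37.2] z 169.7 slope deg 
104 [ 532.8 -146.5  153.4]
top runner top 91 x' 3/50/97% [532.1 537.5 545.8] y' [-155.3 -152.7 -130.  -107.5 -107.2] z 162.7 slope deg -2.4
top panel top 567 x' 3/50/97% [510.9 518.3 525.7] y' [-49.  -43.4  68.2 180.8 188.4] z 187.0 slope deg -0.0
top chan top 578 x' 3/50/97% [527.9 536.1 543.9] y' [-49.2 -41.7  69.6 183.6 189.4] z 170.1 slope deg -0.1
top yellow 28 x' 3/50/97% [525.6 534.5 544. ] y' [-59.2 -59.  -55.  -50.9 -50.8] z 170.7 slope deg 
99 [ 532.2 -152.7  161.8]
342 222 234 [561.8, 534.0, 531.4] [-2.  4. -1.]
345 231 235 [539.4, 536.9, 534.4, 531.9, 529.3] [164. 165. 165. 164.   0.]
348 230 235 [542.4, 539.9, 537.3, 534.8, 532.3, 529.7] [  2. 163. 164. 162. 166.  -0.]
351 229 235 [545.3, 542.8, 540.3, 537.7, 535.2, 532.7, 530.2] [156. 153. 160. 163. 164. 163.  -3.]
354 229 235 [545.8, 543.2, 540.7, 538.2, 535.6, 533.1, 530.6] [157. 155. 162. 164. 163. 164.  -0.]
357 229 235 [546.2, 543.6, 541.1, 538.6, 536.1, 533.5, 531.0] [155. 154. 151. 164. 164. 161.   5.]
360 232 235 [539.0, 536.5, 534.0, 531.4] [161. 163. 167.  -4.]
363 233 235 [536.9, 534.4, 531.9] [160. 164.  -2.]
537.4960449980475 -137.2106473333059
```

Aligned: the runner is at x' ≈ 535.9, against 535.3–536.1 for the channel axis, and there is no measurable yaw error. Feeding in.

Emit:
move_arm(
  motion=[
    [0, 12, 0, 0, 0, 0, 1],
    [0, 25, 0, 0, 0, 0, 1],
    [0, 33, 0, 0, 0, 0, 1],
    [0, 39, 0, 0, 0, 0, 1],
    [0, 45, 0, 0, 0, 0, 1],
  ],
)

```text
clock: 6.05
tool_pos: [0.5759, -0.1156, 0.1566]
eef_rot: [0.02, 1.0, -0.0, -0.0]
contact_force: [-0.3, 0.2, -0.3]
opening: 0.173
finger_force: 30.0
```

Emit:
move_arm(
  motion=[
    [0, 4, 0, 0, 0, 0, 1],
    [0, 8, 0, 0, 0, 0, 1],
    [0, 12, 0, 0, 0, 0, 1],
    [0, 16, 0, 0, 0, 0, 1],
    [0, 20, 0, 0, 0, 0, 1],
  ],
)

```text
clock: 6.68
tool_pos: [0.5767, -0.0957, 0.1566]
eef_rot: [0.021, 1.0, 0.0, 0.0]
contact_force: [1.2, 0.1, -0.1]
opening: 0.178
finger_force: 30.0
```

```bash
python3 go.py
python3 - <<'E'
from plant import r, eyes
from h import *
o=[]
for n,b in(("scene",(225,345,145,235)),("top",(260,380,180,270))):
    s=eyes.snapshot(n); np.savez(n+"3.npz",**s)
    c=s["frame"][b[2]:b[3],b[0]:b[1],::-1];o.append(cv2.resize(c,(400,300),interpolation=cv2.INTER_CUBIC))
cv2.imwrite("pics/c3.png",np.hstack(o))
E
```

```text
pos [576.7 -95.7 156.6] yaw of tool y from +y -2.35 tilt 0.0 F [ 1.2   0.13 -0.11] t 6.67
```

View pics/c3.png

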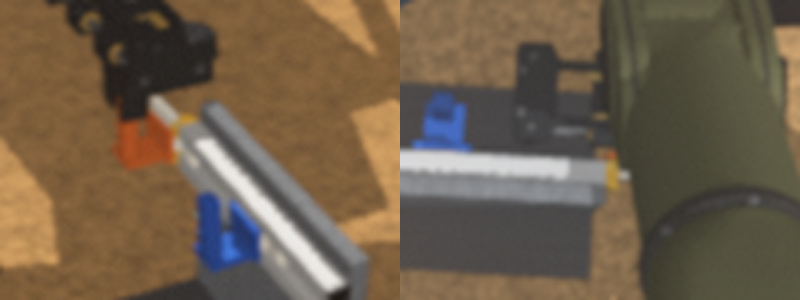

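The runner is going into the yellow flare: it enters near scene pixel (277,181), and the contact force is about 1 N. I'll keep sliding.

Emit:
move_arm(
  motion=[
    [0, 4, 0, 0, 0, 0, 1],
    [0, 8, 0, 0, 0, 0, 1],
    [0, 12, 0, 0, 0, 0, 1],
    [0, 16, 0, 0, 0, 0, 1],
    [0, 20, 0, 0, 0, 0, 1],
  ],
)

```text
clock: 7.4
tool_pos: [0.5773, -0.0757, 0.1566]
eef_rot: [0.02, 1.0, 0.0, -0.0]
contact_force: [0.3, -0.8, -1.2]
opening: 0.177
finger_force: 30.0
```

Emit:
move_arm(
  motion=[
    [0, 4, 0, 0, 0, 0, 1],
    [0, 8, 0, 0, 0, 0, 1],
    [0, 12, 0, 0, 0, 0, 1],
    [0, 16, 0, 0, 0, 0, 1],
    [0, 20, 0, 0, 0, 0, 1],
  ],
)

```text
clock: 8.02
tool_pos: [0.5777, -0.0559, 0.1565]
eef_rot: [0.021, 1.0, -0.0, -0.001]
contact_force: [-1.6, -0.5, -1.4]
opening: 0.177
finger_force: 30.0
```

Emit:
move_arm(
  motion=[
    [0, 4, 0, 0, 0, 0, 1],
    [0, 8, 0, 0, 0, 0, 1],
    [0, 12, 0, 0, 0, 0, 1],
    [0, 16, 0, 0, 0, 0, 1],
    [0, 20, 0, 0, 0, 0, 1],
  ],
)

```text
clock: 8.65
tool_pos: [0.5784, -0.036, 0.1564]
eef_rot: [0.021, 1.0, -0.0, -0.001]
contact_force: [-4.7, -1.1, -1.5]
opening: 0.177
finger_force: 30.0
```

Emit:
move_arm(
  motion=[
    [0, 4, 0, 0, 0, 0, 1],
    [0, 8, 0, 0, 0, 0, 1],
    [0, 12, 0, 0, 0, 0, 1],
    [0, 16, 0, 0, 0, 0, 1],
    [0, 20, 0, 0, 0, 0, 1],
  ],
)

```text
clock: 9.28
tool_pos: [0.5793, -0.016, 0.1565]
eef_rot: [0.021, 1.0, -0.0, -0.001]
contact_force: [-4.7, -2.8, -0.5]
opening: 0.177
finger_force: 30.0
```

```bash
python3 go.py
python3 - <<'E'
from plant import r, eyes
from h import *
o=[]
for n,b in(("scene",(225,345,145,235)),("top",(260,380,180,270))):
    s=eyes.snapshot(n); np.savez(n+"4.npz",**s)
    c=s["frame"][b[2]:b[3],b[0]:b[1],::-1];o.append(cv2.resize(c,(400,300),interpolation=cv2.INTER_CUBIC))
cv2.imwrite("pics/c4.png",np.hstack(o))
E
```

```text
pos [579.3 -16.  156.5] yaw of tool y from +y -2.36 tilt 0.08 F [-4.65 -2.82 -0.5 ] t 9.28
```

View pics/c4.png

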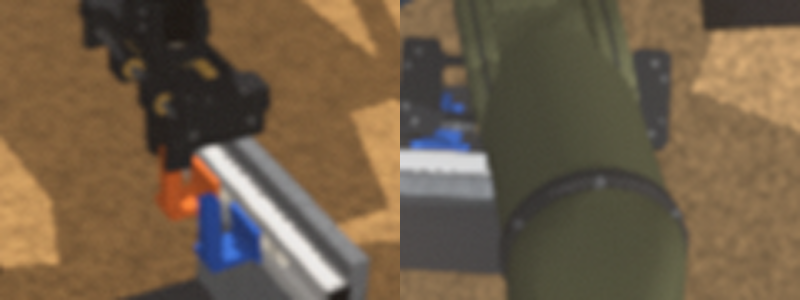

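The orange hook is now sliding inside the channel at scene pixel (283,197), and the blue hook at (293,213) has not been reached. A 4.7 N side load in -x means I'm slightly too far out, so I'll ease +1 mm along tool x.

Emit:
move_arm(
  motion=[
    [0.5, 0, 0, 0, 0, 0, 1],
    [1, 3, 0, 0, 0, 0, 1],
    [1, 6, 0, 0, 0, 0, 1],
    [1, 9, 0, 0, 0, 0, 1],
    [1, 12, 0, 0, 0, 0, 1],
  ],
)

```text
clock: 10.0
tool_pos: [0.5796, -0.0037, 0.1567]
eef_rot: [0.02, 1.0, 0.0, 0.0]
contact_force: [-4.3, -1.6, -0.5]
opening: 0.175
finger_force: 30.0
```

```bash
python3 go.py
```

```text
pos [579.6  -3.7 156.7] yaw of tool y from +y -2.34 tilt 0.02 F [-4.33 -1.56 -0.51] t 10.0
```

Emit:
move_arm(
  motion=[
    [0.5, 3, 0, 0, 0, 0, 1],
    [1, 6, 0, 0, 0, 0, 1],
    [1, 9, 0, 0, 0, 0, 1],
    [1, 12, 0, 0, 0, 0, 1],
    [1, 15, 0, 0, 0, 0, 1],
  ],
)

```text
clock: 10.62
tool_pos: [0.5799, 0.0112, 0.1569]
eef_rot: [0.021, 1.0, 0.0, 0.001]
contact_force: [-0.5, -1.7, -0.5]
opening: 0.175
finger_force: 30.0
```

Emit:
move_arm(
  motion=[
    [0, 3, 0, 0, 0, 0, 1],
    [0, 6, 0, 0, 0, 0, 1],
    [0, 9, 0, 0, 0, 0, 1],
    [0, 12, 0, 0, 0, 0, 1],
    [0, 15, 0, 0, 0, 0, 1],
  ],
)

```text
clock: 11.25
tool_pos: [0.5803, 0.0262, 0.1568]
eef_rot: [0.021, 1.0, 0.0, 0.001]
contact_force: [1.8, -2.1, -1.1]
opening: 0.178
finger_force: 30.0
```

Emit:
move_arm(
  motion=[
    [0, 1, 0, 0, 0, 0, 1],
    [0, 2, 0, 0, 0, 0, 1],
    [0, 3, 0, 0, 0, 0, 1],
    [0, 4, 0, 0, 0, 0, 1],
  ],
)

```text
clock: 11.75
tool_pos: [0.5802, 0.03, 0.1567]
eef_rot: [0.021, 1.0, 0.0, 0.0]
contact_force: [3.5, -2.1, -0.5]
opening: 0.176
finger_force: 30.0
```

Emit:
move_arm(
  motion=[
    [-0.4, 1, 0, 0, 0, 0, 1],
    [-0.7, 2, 0, 0, 0, 0, 1],
    [-0.7, 3, 0, 0, 0, 0, 1],
    [-0.7, 4, 0, 0, 0, 0, 1],
  ],
)

```text
clock: 12.25
tool_pos: [0.5805, 0.0341, 0.1566]
eef_rot: [0.02, 1.0, 0.0, -0.0]
contact_force: [2.3, -2.6, -1.1]
opening: 0.175
finger_force: 30.0
```

Emit:
move_arm(
  motion=[
    [0, 1, 0, 0, 0, 0, 1],
    [-0.3, 2, 0, 0, 0, 0, 1],
    [-0.3, 3, 0, 0, 0, 0, 1],
    [-0.3, 4, 0, 0, 0, 0, 1],
  ],
)

```text
clock: 12.75
tool_pos: [0.5808, 0.0382, 0.1565]
eef_rot: [0.02, 1.0, 0.0, -0.0]
contact_force: [1.1, -2.1, -1.4]
opening: 0.174
finger_force: 30.0
```

Emit:
move_arm(
  motion=[
    [0, 1, 0, 0, 0, 0, 1],
    [0, 2, 0, 0, 0, 0, 1],
    [-0.2, 3, 0, 0, 0, 0, 1],
    [-0.2, 4, 0, 0, 0, 0, 1],
  ],
)

```text
clock: 13.25
tool_pos: [0.5811, 0.0419, 0.1565]
eef_rot: [0.02, 1.0, -0.0, -0.0]
contact_force: [0.6, -3.0, -1.4]
opening: 0.177
finger_force: 30.0
```

Emit:
move_arm(
  motion=[
    [0, 1, 0, 0, 0, 0, 1],
    [0, 2, 0, 0, 0, 0, 1],
    [0, 3, 0, 0, 0, 0, 1],
    [0, 4, 0, 0, 0, 0, 1],
  ],
)

```text
clock: 13.75
tool_pos: [0.5813, 0.0461, 0.1565]
eef_rot: [0.02, 1.0, 0.0, -0.0]
contact_force: [-0.3, -2.4, -1.3]
opening: 0.173
finger_force: 30.0
```

Emit:
move_arm(
  motion=[
    [0, 1, 0, 0, 0, 0, 1],
    [0, 2, 0, 0, 0, 0, 1],
    [0, 3, 0, 0, 0, 0, 1],
    [0, 4, 0, 0, 0, 0, 1],
  ],
)

```text
clock: 14.25
tool_pos: [0.5816, 0.0491, 0.1566]
eef_rot: [0.021, 1.0, -0.001, -0.0]
contact_force: [-2.2, -5.4, 0.0]
opening: 0.179
finger_force: 30.0
```

Emit:
move_arm(
  motion=[
    [0, 0.3, 0, 0, 0, 0, 1],
    [0, 0.6, 0, 0, 0, 0, 1],
  ],
)

```text
clock: 14.5
tool_pos: [0.5815, 0.0491, 0.1565]
eef_rot: [0.021, 1.0, -0.001, -0.0]
contact_force: [-1.5, -5.8, -0.4]
opening: 0.175
finger_force: 30.0
```

Emit:
move_arm(
  motion=[
    [0, 0.5, 0, 0, 0, 0, 1],
    [0, 1, 0, 0, 0, 0, 1],
  ],
)

```text
clock: 14.75
tool_pos: [0.5816, 0.0492, 0.1565]
eef_rot: [0.021, 1.0, -0.001, -0.0]
contact_force: [-1.7, -6.7, -0.1]
opening: 0.177
finger_force: 30.0
```

Emit:
move_arm(
  motion=[
    [0, 0.7, 0, 0, 0, 0, 1],
    [0, 1.4, 0, 0, 0, 0, 1],
    [0, 1.4, 0, 0, 0, 0, 1],
  ],
)

```text
clock: 15.12
tool_pos: [0.5816, 0.0493, 0.1565]
eef_rot: [0.022, 1.0, -0.002, -0.001]
contact_force: [-2.5, -8.2, -0.3]
opening: 0.176
finger_force: 30.0
```

Emit:
move_arm(
  motion=[
    [0, 0.7, 0, 0, 0, 0, 1],
    [0, 1.4, 0, 0, 0, 0, 1],
    [0, 1.4, 0, 0, 0, 0, 1],
    [0, 1.4, 0, 0, 0, 0, 1],
  ],
)

```text
clock: 15.62
tool_pos: [0.5816, 0.0493, 0.1565]
eef_rot: [0.022, 1.0, -0.003, -0.001]
contact_force: [-2.0, -10.6, 0.8]
opening: 0.179
finger_force: 30.0
```

```bash
python3 go.py
python3 - <<'E'
from plant import r, eyes
from h import *
s=eyes.snapshot("scene"); np.savez("scene5.npz",**s)
c=s["frame"][145:255,225:365,::-1];cv2.imwrite("pics/c5.png",cv2.resize(c,(700,550),interpolation=cv2.INTER_CUBIC))
E
```

```text
pos [581.6  49.3 156.5] yaw of tool y from +y -2.54 tilt 0.36 F [ -1.96 -10.62   0.79] t 15.62
```

View pics/c5.png

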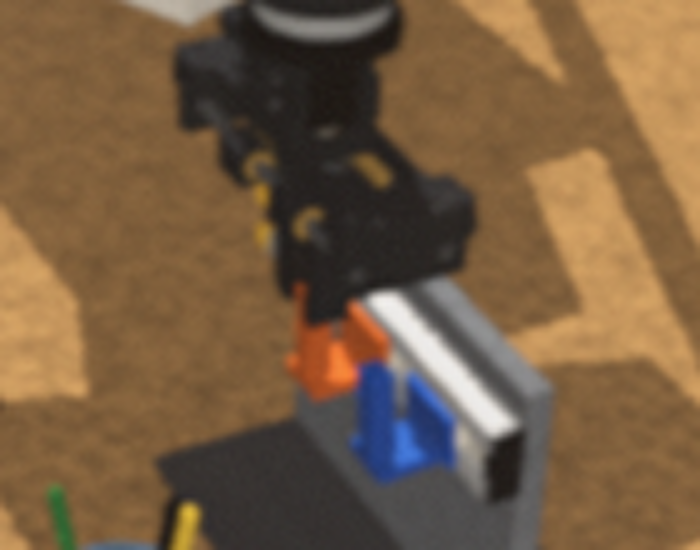

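The picture shows the orange hook at (292,215) closed up against the blue one at (305,230), with the blue at the end of the rail. Measured press is 10.6 N and the position isn't moving. I'll ease the load off, open only part way to keep clear of the blue tip, and lift away.

Emit:
move_arm(
  motion=[
    [0, -1.5, 0, 0, 0, 0, 1],
    [0, -3, 0, 0, 0, 0, 1],
    [0, -3.8, 0, 0, 0, 0, 1],
    [0, -3.8, 0, 0, 0, 0, 1],
  ],
  newtons=15,
)

```text
clock: 16.18
tool_pos: [0.5815, 0.0494, 0.1566]
eef_rot: [0.021, 1.0, -0.001, -0.0]
contact_force: [-2.3, -4.0, -0.6]
opening: 0.18
finger_force: 15.1
```

Emit:
move_arm(
  motion=[
    [0, -0.5, 0, 0, 0, 0, 0.75],
    [0, -0.5, 0, 0, 0, 0, 0.65],
    [0, -0.5, 0, 0, 0, 0, 0.6],
    [0, -0.5, 0, 0, 0, 0, 0.55],
    [0, -0.5, 0, 0, 0, 0, 0.55],
  ],
)

```text
clock: 16.8
tool_pos: [0.582, 0.0503, 0.1567]
eef_rot: [0.02, 1.0, 0.0, 0.0]
contact_force: [0.9, 0.1, 0.0]
opening: 0.452
finger_force: 0.0
```

Emit:
move_arm(
  motion=[
    [0, 0, -10, 0, 0, 0, 0.55],
    [0, 0, -25, 0, 0, 0, 0.55],
    [0, 0, -50, 0, 0, 0, 0.55],
    [0, 0, -85, 0, 0, 0, 0.55],
    [0, 0, -120, 0, 0, 0, 0.55],
  ],
)

```text
clock: 17.42
tool_pos: [0.582, 0.0501, 0.279]
eef_rot: [0.02, 1.0, 0.0, 0.001]
contact_force: [1.9, -0.0, 0.2]
opening: 0.443
finger_force: 0.0
```

Emit:
move_arm(
  motion=[
    [0, -20, -10, 0, 0, 0, 0.55],
    [0, -60, -20, 0, 0, 0, 0.55],
    [0, -120, -20, 0, 0, 0, 0.55],
    [0, -180, -20, 0, 0, 0, 0.55],
    [0, -220, -20, 0, 0, 0, 0.55],
  ],
)

```text
clock: 18.05
tool_pos: [0.5709, -0.1752, 0.2961]
eef_rot: [0.023, 1.0, -0.001, -0.001]
contact_force: [-0.3, 0.5, 0.6]
opening: 0.449
finger_force: 0.0
```

```bash
python3 go.py
python3 - <<'E'
from plant import r, eyes
from h import *
o=[]
for n,b in(("scene",(255,355,160,235)),("top",(220,320,190,265))):
    s=eyes.snapshot(n); np.savez(n+"6.npz",**s);H=hsv(s);W=world(s)
    c=s["frame"][b[2]:b[3],b[0]:b[1],::-1];o.append(cv2.resize(c,(400,300),interpolation=cv2.INTER_CUBIC))
    z=W[...,2];sat=H[...,1]
    for t,m in(("orange",((H[...,0]<12)|(H[...,0]>174))&(sat>150)),("blue",(H[...,0]>105)&(H[...,0]<130)&(sat>140))):
        m=largest(box(m&(z>.182)&(z<.21),*b));print(n,t,m.sum(),(cast(s,m,.1915).mean(0)*1000).round(1))
cv2.imwrite("pics/c6.png",np.hstack(o))
E
```

```text
pos [ 570.9 -175.2  296.1] yaw of tool y from +y -2.63 tilt 0.16 F [-0.35  0.5   0.62] t 18.05
scene orange 24 [589.5  59. ]
scene blue 21 [591.6 129.6]
top orange 31 [581.8  45.6]
top blue 27 [583.8 115.7]
```

View pics/c6.png

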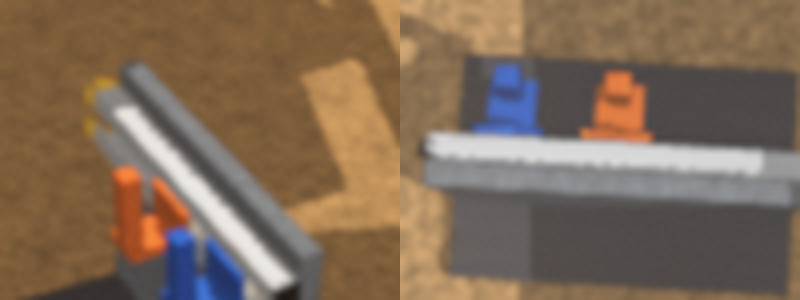

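Both hooks hang upright, 70.1 mm apart in the top view and 70.6 mm in the scene view. They are closed up at the stop and the arm is clear.

```bash
python3 -c "
from plant import finish_job;print(finish_job())"
```

```text
the job is handed in; nothing more can be done
None
```

The job is handed in: the orange hook is in the rail, closed up against the blue one at the felt stop (70 mm apart in both views), pressed home at about 10.6 N at the hand and released; the result of the judging was not shown.

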